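# Right and square the slumped serving boards on the pass

## Task

The four serving boards have slumped over in their corner rack: stand them all upright again in a closed row, flat against the back stop and with their ends flush against the side fence. Stand the steel bookend squarely against the front board, about in the middle of it, so that the row cannot slide out. Do not bump the ticket rail, keep the boards in the rack without lifting them or knocking them flat, and leave the bottle, jar, bowl and tub where they are.

Things in the scene. Friction and masses are not known exactly. Their poses are not given: they have to be found in the camera images.
- rack: Fixed dark steel corner rack. Origin: inner corner on the counter, z up. Back stop: plate, face in plane y=0, x -95..0, 16 thick, 130 high (mm). Side fence: face in plane x=0, y +16..-230, 16 thick, 35 high. Boards belong on its -x,-y side: the closed upright row fills y 0..-64, x -110..0, jutting 15 past the back stop. Its -x side faces roughly the robot, its open front (-y) the robot's right.
- ticket_rail: Aluminium ticket rail fixed to the rack: flat bar 50 wide (rack x -125..-75), 12 thick, underside 170 above the counter, from rack y +28 to -65 mm, roofing the near ends of the upright row; held by a thin post behind the back stop. Origin: underside, at rack (-100,0,170); axes as the rack's. A tool pushing board ends to the fence must come in tilted beneath it.
- board1_center (a point): Plain wooden serving board, 110 wide (own x), 16 thick (own y), 130 mm tall (own z), about 0.2 kg, varnished (friction about 0.36), loose, on its 110 x 16 edge on the counter. Point: board centre. Starts leaning with its top towards the back stop (rack +y), some 20 to 45 degrees, a little askew, its end short of the fence. Number 1 of four alike, counted from the back stop.
- board2_center (a point): Plain wooden serving board, 110 wide (own x), 16 thick (own y), 130 mm tall (own z), about 0.2 kg, varnished (friction about 0.36), loose, on its 110 x 16 edge on the counter. Point: board centre. Starts leaning with its top towards the back stop (rack +y), some 20 to 45 degrees, a little askew, its end short of the fence. Number 2 of four alike, counted from the back stop.
- board3_center (a point): Plain wooden serving board, 110 wide (own x), 16 thick (own y), 130 mm tall (own z), about 0.2 kg, varnished (friction about 0.36), loose, on its 110 x 16 edge on the counter. Point: board centre. Starts leaning with its top towards the back stop (rack +y), some 20 to 45 degrees, a little askew, its end short of the fence. Number 3 of four alike, counted from the back stop.
- board4_center (a point): Plain wooden serving board, 110 wide (own x), 16 thick (own y), 130 mm tall (own z), about 0.2 kg, varnished (friction about 0.36), loose, on its 110 x 16 edge on the counter. Point: board centre. Starts leaning with its top towards the back stop (rack +y), some 20 to 45 degrees, a little askew, its end short of the fence. Number 4 of four alike, counted from the back stop.
- bookend_grip (a point): Loose grey steel bookend, about 0.7 kg. Own +y looks out of its flat face, z up. Face plate 90 wide (x), 10 thick, 90 high; behind it a foot plate 90 wide, 8 thick; on that, mid-width, an upright web 22 thick (x), 66 long (y), top 85 above the counter: the handle, gripped across its 22 mm. Point: in the web, 55 above the underside, 50.5 behind the face; web ends 25.5 behind it. 85 mm deep in all.
- bookend_face (a point): Centre of the front of the bookend's face plate, 45 mm above its underside; axes as bookend_grip. This face goes against the front board.
- sauce_bottle: Bystander: white squeeze bottle, 60 mm diameter, 170 mm tall; origin at its base centre.
- oil_jar: Bystander: amber glass jar with steel lid, 66 mm diameter, 120 mm tall; origin at its base centre.
- bowl: Bystander: dark stoneware bowl, 150 mm across the rim, 55 mm tall; origin at its base centre.
- food_tub: Bystander: closed clear food tub, 120 x 160 x 70 mm tall; origin at its base centre.
Things that resemble listed ones, but are neither listed nor needed, are in the scene too. What is shaped like the part that bears board4_center but blue is not meant. Leave any yellow look-alike of the part that bears board2_center alone.

How it is judged:
By the outcome, as a careful person would: the job done as asked, in the order asked, and still so for the second after the job is handed in, with the robot touching nothing.
It also fails if it takes over 58 s, if anything falls off the work surface, if the arm or the gripper's body presses on something with over 40 N, if the wrist force passes 120 N, or if a joint passes its speed limit or range.

## Robot

A 6-joint arm with a two-finger parallel gripper is mounted at the origin on the work surface. World frame = base frame: x ahead of the robot, y to its left, z up, the work surface at z = 0. Lengths are in m, angles in rad, forces in N, time in s.
With the tool pointing down it reaches from about 0.35 to 0.775 m from the base axis. Payload 5.5 kg.
Tool frame: the origin (TCP) lies at the very end of the fingers, on their centre line; the grasp point (between the pads) lies 19 mm behind it; z points along the fingers, y is the line along which they close (so a half turn about z gives the same grasp; the last joint's range is limited). The gripper opens to 85 mm and grips with 20 to 120 N. Pads are 22 mm wide; open, the fingers measure 114 mm over their backs; the gripper's body (76 mm by 85 mm) begins 54 mm behind the grasp point. The pads swing forward as they close: fully open they stand 13 mm farther back than shut.
Start: joints at [-1.392, 0.313, 0.046, 1.304, 0, 1.431], TCP at [0.18, -0.546, 0.203] pointing down, gripper open.
Joint ranges: [-2.76, 2.76], [-0.86, 1.69], [-1.03, 1.26], [-2.2, 2.34], [-1.47, 1.5], [-3.14, 3.14]. Speed limits (rad/s): [2.57, 2.57, 3.14, 3.14, 3.14, 3.14].

## Interface

Orientations are given as a rotation vector (axis times angle).
In Python, from rig import r gives the robot as it stands. Calls block until the motion is done:
- r.goto(position, orientation): joint-space move of the TCP to a pose.
- r.movel(position, orientation=None, speed=0.15, max_force=None): straight line of the TCP; orientation=None keeps the orientation; speed is the mean speed in m/s. With max_force (N) it stops when the force on the tool has changed by that much, and returns True; else False.
- r.move_joints(angles): joint-space move.
- r.move_gripper(opening): finger opening in m; the grip force is fixed at half the most; returns when the fingers have stopped.
- r.dwell(seconds).
- r.solve_ik(position, orientation): joint angles nearest the present ones, or None.
- r.read_state(): the state.
- r.read_camera(name): name is "scene" or "top" or "wrist"; returns a dict with "img" (400x640x3 uint8, red, green, blue), "vfov" (degrees; the focal length in pixels is half the picture's height over the tangent of half this angle, whatever the lens; pixels are square), "cx", "cy" (the principal point, pixels), "D" ([k1, k2, p1, p2, k3] as OpenCV has them; the pictures are not rectified), "pose" (4x4, takes a point from camera to world coordinates). Camera axes: x right, y down, z forward; pixel columns grow to the right and rows downward; lengths in m; the calibration is good to about 2 mm. A picture is of the moment at which its call begins. There is no depth.
A pose or a line that the arm cannot do raises r.Unreachable and nothing moves.
- r.finish_job(): hands the job in; it is judged then, once.
The state is a dict: "clock": time; "q": joint angles; "joint_velocities": joint speeds; "effort": joint torques, N m; "tool_pos": TCP position; "eef_rot": TCP orientation; "ft_force": force on the tool from outside, world axes, zero at the start; "moment": the same for the moment, N m; "finger_gap": finger opening in m; "gripper_force": force on a finger pad.
Only numpy, scipy, OpenCV 4.12 (cv2) and the standard library are available. Lean on these libraries where they do the work, as an engineer would, in place of code of your own. Each camera call takes 0.05 s, during which the arm holds its last target. There are 200 camera calls.

## Working session

There is one attempt and no reset: what is moved stays moved. The work goes in short steps, each a Python script; the robot and the scene stay as the last script left them, time stands still between calls to the robot, and variables do not carry over. Pictures are saved under pics/ and viewed, at most 10 in all, crops included, and the job is handed in when it is done.

```bash
ls; mkdir -p pics; python3 - <<'E'
from rig import r
import cv2,pickle
d={}
for n in("scene","top"):
    c=r.read_camera(n);d[n]=c
    cv2.imwrite(f"pics/{n}0.png",c["img"][:,:,::-1]);print(n,c["vfov"],c["cx"],c["cy"],c["D"]);print(c["pose"])
pickle.dump(d,open("cams0.pkl","wb"))
s=r.read_state();print(s["clock"],s["eef_rot"])
E
```

```text
pics
scene 53.025551751414 314.2577315549786 198.03041704107835 [0.01337174 0.         0.         0.         0.        ]
[[ 0.32674583  0.81015253 -0.48671351  1.16097347]
 [ 0.94506638 -0.27500012  0.17670448 -0.18963045]
 [ 0.00931131 -0.51771403 -0.85550306  1.11519333]
 [ 0.          0.          0.          1.        ]]
top 50.822347792631305 319.09616140639935 195.11966427389393 [-0.05877413  0.          0.          0.          0.        ]
[[ 2.03495363e-02 -9.84412881e-01  1.74691662e-01  3.95960830e-01]
 [-9.99784697e-01 -2.07452770e-02 -4.39419415e-04  2.28896413e-02]
 [ 4.05659703e-03 -1.74645108e-01 -9.84623090e-01  1.20192878e+00]
 [ 0.00000000e+00  0.00000000e+00  0.00000000e+00  1.00000000e+00]]
0.1 [-3.10005077e+00 -4.98338715e-01  5.22915204e-05]
```

View pics/scene0.png

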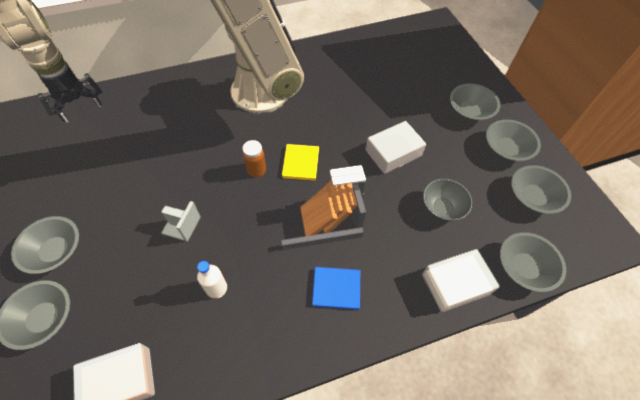

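View pics/top0.png

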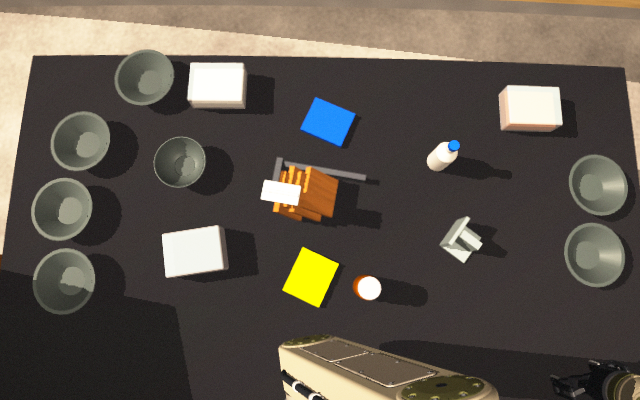

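Scene/top: four orange-brown boards lean in the rack (top ≈ (305,190)). The blue board (328,121) and yellow board (311,277) lie flat and are the decoys. There is only one bookend, at top ≈ (462,240), face towards upper-left. I'll enlarge the rack and the bookend to confirm this and measure.

```bash
python3 - <<'E'
import cv2,numpy as np
t=cv2.imread("pics/top0.png");s=cv2.imread("pics/scene0.png")
R=lambda im,x,y,w,h,k:cv2.resize(im[y:y+h,x:x+w],None,fx=k,fy=k,interpolation=cv2.INTER_CUBIC)
a=R(t,255,150,130,75,6); b=R(s,270,160,130,90,6)
A=R(t,255,150,115,75,6.0)[:, :]; 
cv2.imwrite("pics/c1.png",R(t,250,145,130,90,6))
cv2.imwrite("pics/c2.png",R(s,270,155,110,95,6))
bt=R(t,430,205,65,65,6);bs=R(s,150,190,65,65,6)
cv2.imwrite("pics/c3.png",np.hstack([bt,bs]))
E
```

```text
(no output)
```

View pics/c1.png

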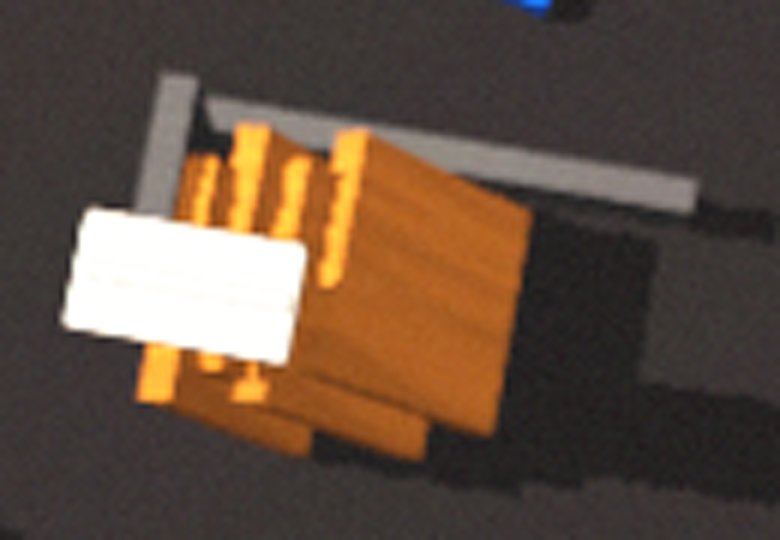

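View pics/c2.png

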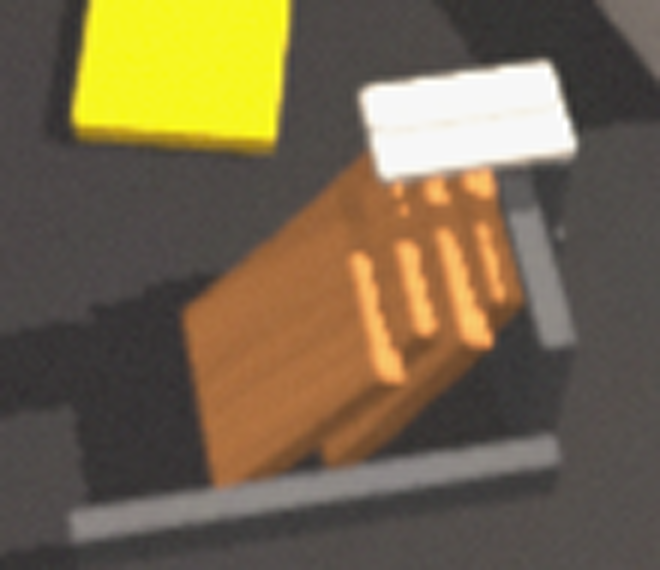

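View pics/c3.png

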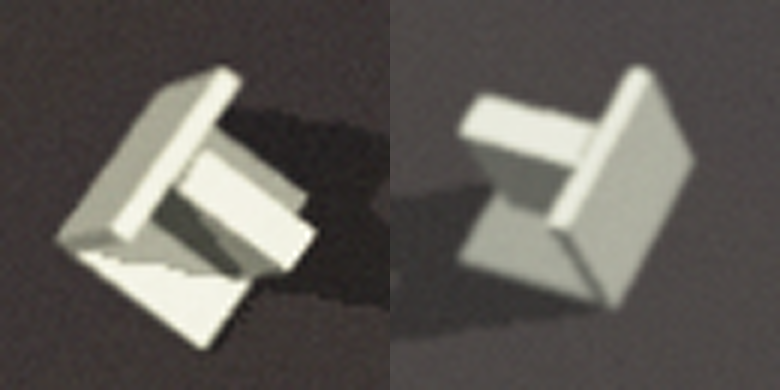

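Crops: rack corners, rail and the bookend (face towards rack, web behind it) are clear. The four natural-wood boards are in the rack, and blue and yellow lie flat outside, so they stay untouched. Now I'll fit the poses.

```bash
cat >h.py <<'E'
import cv2,numpy as np,pickle
from scipy.optimize import least_squares
from scipy.spatial.transform import Rotation as Ro
def proj(c,P):
    f=200/np.tan(np.radians(c["vfov"]/2));K=np.array([[f,0,c["cx"]],[0,f,c["cy"]],[0,0,1.]])
    T=np.linalg.inv(c["pose"]);return cv2.projectPoints(np.atleast_2d(P).astype(float),cv2.Rodrigues(T[:3,:3])[0],T[:3,3],K,np.array(c["D"],float))[0][:,0]
def w(p,P):  # p=x,y,yaw planar pose; P mm local
    P=np.atleast_2d(P)/1000.;a=p[2];R=np.array([[np.cos(a),-np.sin(a),0],[np.sin(a),np.cos(a),0],[0,0,1]])
    return P@R.T+[p[0],p[1],0]
def fit(cams,obs,p0,pts=w):
    f=lambda p:np.concatenate([(proj(cams[n],pts(p,P))-uv).ravel() for n,P,uv in obs])
    s=least_squares(f,p0,loss="soft_l1");return s.x,np.round(f(s.x).reshape(-1,2),1)
def cr(X,ox,oy,k=6): return (np.array(X,float)+.5)/k-.5+[ox,oy]
E
cat >fit.py <<'E'
from h import *
C=pickle.load(open("cams0.pkl","rb"))
o=[("top",[(0,-230,35),(16,-230,35),(0,16,130),(0,0,130),(-75,28,182),(-75,-65,182),(-125,-65,182),(-125,28,182)],
 cr([(693,212),(697,180),(163,73),(197,76),(88,207),(305,242),(288,366),(63,328)],250,145)),
 ("scene",[(0,-230,35),(16,16,35),(-125,-65,182),(-125,28,182)],cr([(70,513),(560,460),(362,90),(548,62)],270,155))]
rk,e=fit(C,o,[.6,.1,0.]);print("rack",rk,np.degrees(rk[2]));print(e.tolist())
o=[("top",[(45,0,90),(-45,0,90),(45,-10,90),(-45,-10,90),(-45,0,0),(-45,-85,4),(11,-76,85),(-11,-76,85)],
 cr([(222,67),(113,230),(241,78),(130,240),(58,240),(205,348),(316,233),(291,270)],430,205)),
 ("scene",[(45,0,90),(-45,0,90),(45,0,0),(-45,0,0),(45,-85,4),(11,-76,85),(-11,-76,85)],
 cr([(568-390,232),(655-390,70),(613-390,307),(693-390,160),(70,258),(70,133),(92,95)],150,190))]
bk,e=fit(C,o,[.5,-.3,-.6]);print("bookend",bk,np.degrees(bk[2]));print(e.tolist())
pickle.dump((rk,bk),open("poses.pkl","wb"))
# board4: pose in rack: x,y of front-bottom centre, yaw, lean
def pts(p,P):
    R=Ro.from_euler("ZX",[p[2],-p[3]]).as_matrix()
    return w(rk,np.array(P)@R.T+[p[0]*1000,p[1]*1000,0])
o=[("top",[(55,0,130),(55,16,130),(55,0,0),(-55,0,0)],cr([(370,130),(333,130),(532,212),(494,437)],250,145)),
 ("scene",[(-55,0,0),(55,0,0),(55,0,130)],cr([(183,312),(217,488),(378,383)],270,155))]
p,e=fit(C,o,[-.06,-.13,0,.5],pts);print("b4 front bottom mid rack",p,np.degrees(p[2:]),e.tolist())
# other near ends bottom (z~0) of b3,b2,  top-cam
f=lambda uv,z:least_squares(lambda q:(proj(C["top"],w(rk,[(q[0]*1e3,q[1]*1e3,z)]))-uv).ravel(),[-.1,-.1]).x
for uv in[(425,460),(310,458)]:print(f(cr(uv,250,145),0))
for uv in[(176,403),(265,400)]:print(f(cr(uv,250,145),120))
E
python3 fit.py
```

```text
rack [ 0.68476869  0.12070794 -0.15078896] -8.639570880902406
[[-0.2, -0.2], [0.0, -0.3], [-0.2, -0.3], [0.1, 0.2], [-0.2, -0.2], [0.6, 0.3], [-0.2, -0.7], [0.1, -0.7], [-0.3, -0.6], [0.1, -0.2], [-0.8, -0.9], [-0.0, -0.8]]
bookend [ 0.50947457 -0.34849509 -0.62621387] -35.879411670241964
[[0.2, -0.2], [-0.3, -0.4], [0.1, 0.2], [-0.0, 0.2], [-0.7, -0.1], [-0.4, -0.2], [0.2, -0.6], [-0.1, -0.1], [-0.4, -0.9], [-0.9, 0.1], [0.4, 0.0], [-0.1, -0.3], [0.2, 0.3], [-0.2, -0.4], [-0.3, -0.3]]
b4 front bottom mid rack [-0.06255156 -0.15455413 -0.01763193  0.65978889] [-1.01023545 37.80311894] [[-0.6, 0.7], [1.0, 0.7], [-0.3, 0.5], [-0.8, -0.2], [0.1, 0.9], [-0.3, 2.3], [0.0, 0.3]]
[-0.13430038 -0.12528729]
[-0.14275081 -0.07094572]
[-0.14194942 -0.01655801]
[-0.13407693 -0.05422232]
```

```bash
cat >>h.py <<'E'
rk,bk=pickle.load(open("poses.pkl","rb")) if __import__("os").path.exists("poses.pkl") else (None,None)
def rv(z,y,a): # local z and y directions in frame of yaw a -> rotvec
    z=np.array(z,float);z/=np.linalg.norm(z);y=np.array(y,float)
    return (Ro.from_euler("z",a)*Ro.from_matrix(np.c_[np.cross(y,z),y,z])).as_rotvec()
def W(x,y,z,p=None): return w(rk if p is None else p,[(x,y,z)])[0]
S=lambda d:np.sin(np.radians(d))
Cc=lambda d:np.cos(np.radians(d))
E
python3 - <<'E'
from h import *
from rig import r
C=pickle.load(open("cams0.pkl","rb"))
f=lambda uv,z:least_squares(lambda q:(proj(C["top"],[(q[0],q[1],z)])-uv).ravel(),[.5,0]).x
inv=lambda P:((P-rk[:2])@np.array([[Cc(-8.64),-S(-8.64)],[S(-8.64),Cc(-8.64)]])*1000).round()
for n,uv,z in[("bottle cap",(454,146),.165),("jar lid",(369,287),.12)]:
    q=f(np.array(uv),z);print(n,q,"rack",inv(q))
print("grip",W(0,-56,36,bk),inv(W(0,-56,36,bk)[:2]))
q0=r.read_state()["q"]
for t in(35,45,55):
  for s in(1,-1):
    for P in[(-62,-215,60),(-62,-190,12),(-62,-64,12)]:
        q=r.solve_ik(W(*P),rv((0,S(t),-Cc(t)),(s,0,0),rk[2]));print("Y",t,s,P,None if q is None else np.round(q,2))
for t in(45,60):
  for s in(1,-1):
    for P in[(-190,-32,50),(-105,-32,50)]:
        q=r.solve_ik(W(*P),rv((S(t),0,-Cc(t)),(0,s,0),rk[2]));print("X",t,s,P,None if q is None else np.round(q,2))
for s in(1,-1):
    for n,P,a in[("g",W(0,-56,36,bk),bk[2]),("pl",W(-55,-120,36),rk[2])]:
        q=r.solve_ik(P,rv((0,0,-1),(s,0,0),a));print(n,s,None if q is None else np.round(q,2))
E
```

```text
bottle cap [ 0.71574166 -0.32241297] rack [  97. -433.]
jar lid [ 0.35519507 -0.10825936] rack [-291. -276.]
grip [ 0.47665402 -0.39386922  0.036     ] [-128. -540.]
Y 35 1 (-62, -215, 60) [-0.57  0.6  -0.03  1.22  0.55  1.07]
Y 35 1 (-62, -190, 12) [-0.54  0.63 -0.1   1.09  0.56  1.11]
Y 35 1 (-62, -64, 12) [-0.34  0.57 -0.21  0.92  0.6   1.35]
Y 35 -1 (-62, -215, 60) [-0.57  0.6  -0.03  1.22  0.55 -2.07]
Y 35 -1 (-62, -190, 12) [-0.54  0.63 -0.1   1.09  0.56 -2.03]
Y 35 -1 (-62, -64, 12) [-0.34  0.57 -0.21  0.92  0.6  -1.8 ]
Y 45 1 (-62, -215, 60) [-0.64  0.7   0.04  1.34  0.68  0.93]
Y 45 1 (-62, -190, 12) [-0.6   0.73 -0.03  1.21  0.69  0.97]
Y 45 1 (-62, -64, 12) [-0.41  0.65 -0.18  0.99  0.75  1.22]
Y 45 -1 (-62, -215, 60) [-0.64  0.7   0.04  1.34  0.68 -2.21]
Y 45 -1 (-62, -190, 12) [-0.6   0.73 -0.03  1.21  0.69 -2.17]
Y 45 -1 (-62, -64, 12) [-0.41  0.65 -0.18  0.99  0.75 -1.93]
Y 55 1 (-62, -215, 60) [-0.69  0.83  0.12  1.5   0.78  0.77]
Y 55 1 (-62, -190, 12) [-0.65  0.86  0.05  1.37  0.8   0.81]
Y 55 1 (-62, -64, 12) [-0.47  0.76 -0.13  1.1   0.89  1.05]
Y 55 -1 (-62, -215, 60) [-0.69  0.83  0.12  1.5   0.78 -2.37]
Y 55 -1 (-62, -190, 12) [-0.65  0.86  0.05  1.37  0.8  -2.33]
Y 55 -1 (-62, -64, 12) [-0.47  0.76 -0.13  1.1   0.89 -2.09]
X 45 1 (-190, -32, 50) None
X 45 1 (-105, -32, 50) None
X 45 -1 (-190, -32, 50) None
X 45 -1 (-105, -32, 50) None
X 60 1 (-190, -32, 50) None
X 60 1 (-105, -32, 50) None
X 60 -1 (-190, -32, 50) None
X 60 -1 (-105, -32, 50) None
g 1 [-0.82  0.49 -0.11  0.97  0.    1.38]
pl 1 [-0.11  0.48 -0.13  0.96  0.    1.61]
g -1 [-0.82  0.49 -0.11  0.97 -0.   -1.76]
pl -1 [-0.11  0.48 -0.13  0.96  0.   -1.53]
```

```bash
python3 - <<'E'
from h import *
from rig import r
for z in(20,50,80):
  for t in(25,30,35,40,45):
    res=[]
    for az in range(-40,90,10): # az>0 : tool heading turned toward +y (coming from -y side)
      ok=True
      for x in(-175,-108):
        d=np.array([S(t)*Cc(az),S(t)*S(az),-Cc(t)])
        y=np.array([0,1,0])-d[1]*d; y/=np.linalg.norm(y)
        ok&=r.solve_ik(W(x,-32,z),rv(d,y,rk[2])) is not None or r.solve_ik(W(x,-32,z),rv(d,-y,rk[2])) is not None
      if ok:res.append(az)
    print(z,t,res)
E
```

```text
20 25 [-40, -30, -20, -10, 0, 10, 20, 30, 40, 50, 60, 70, 80]
20 30 [-40, -30, -20, -10, 0, 10, 20, 30, 40, 50, 60, 70, 80]
20 35 [-40, -30, -20, -10, 40, 50, 60, 70, 80]
20 40 [-40, -30, -20, 50, 60, 70, 80]
20 45 [-40, -30, -20, 60, 70, 80]
50 25 [-40, -30, -20, -10, 0, 10, 20, 30, 40, 50, 60, 70, 80]
50 30 [-40, -30, -20, -10, 0, 10, 20, 30, 40, 50, 60, 70, 80]
50 35 [-40, -30, -20, -10, 0, 40, 50, 60, 70, 80]
50 40 [-40, -30, -20, -10, 50, 60, 70, 80]
50 45 [-40, -30, -20, 60, 70, 80]
80 25 [-40, -30, -20, -10, 0, 10, 20, 30, 40, 50, 60, 70, 80]
80 30 [-40, -30, -20, -10, 0, 10, 20, 30, 40, 50, 60, 70, 80]
80 35 [-40, -30, -20, -10, 0, 10, 20, 30, 40, 50, 60, 70, 80]
80 40 [-40, -30, -20, -10, 40, 50, 60, 70, 80]
80 45 [-40, -30, -20, 50, 60, 70, 80]
```

```bash
python3 - <<'E'
from h import *
from rig import r
t=45;o=rv((0,S(t),-Cc(t)),(1,0,0),rk[2])
r.goto(W(-62,-225,200),o)
r.move_gripper(.07)
print(r.read_state()["clock"])
r.movel(W(-62,-190,12),speed=.2)
print("f0",r.read_state()["ft_force"])
def rep(n,h):
    s=r.read_state();d=(s["tool_pos"][:2]-rk[:2]);print(n,h,round(s["clock"],1),"ry",round((-S(-8.64)*d[0]+Cc(-8.64)*d[1])*1000,1),np.round(s["ft_force"],1),round(s["finger_gap"],3))
h=r.movel(W(-62,-90,12),speed=.06,max_force=30);rep("a",h)
if not h:
    h=r.movel(W(-62,-55,12),speed=.03,max_force=30);rep("b",h)
for n in("scene","top"):
    c=r.read_camera(n);pickle.dump(c,open(n+"1.pkl","wb"))
    cv2.imwrite(f"pics/{n}1.png",c["img"][:,:,::-1])
a=cv2.imread("pics/top1.png")[140:240,240:390];b=cv2.imread("pics/scene1.png")[150:250,260:390]
cv2.imwrite("pics/c4.png",np.hstack([cv2.resize(x,None,fx=2.85,fy=2.85,interpolation=2) for x in(a,b)]))
E
```

```text
2.5083
f0 [ 0.51765777  0.09227022 -0.06321891]
a False 5.4 ry -91.1 [-1.1 -7.1  6. ] 0.07
b False 6.8 ry -56.4 [-0.2 -7.6  3. ] 0.07
```

View pics/c4.png

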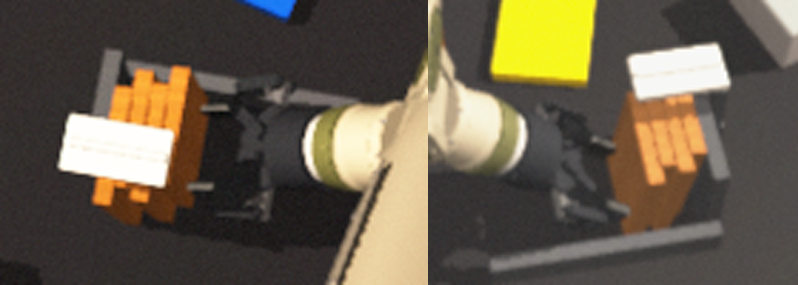

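Crop: boards nearly upright and still slightly leaning; the fingers touch the front board low, the row isn't closed yet. I'll continue until the force rises.

```bash
python3 - <<'E'
from h import *
from rig import r
def rep(n,h):
    s=r.read_state();d=(s["tool_pos"][:2]-rk[:2]);print(n,h,round(s["clock"],1),"ry",round((-S(-8.64)*d[0]+Cc(-8.64)*d[1])*1000,1),np.round(s["ft_force"],1),round(s["finger_gap"],3))
for y in(-52,-48,-44,-40,-36):
    h=r.movel(W(-62,y,12),speed=.02,max_force=15);rep(y,h)
    if h:break
for n in("scene","top"):
    c=r.read_camera(n);pickle.dump(c,open(n+"2.pkl","wb"))
    cv2.imwrite(f"pics/{n}2.png",c["img"][:,:,::-1])
a=cv2.imread("pics/top2.png")[140:240,240:390];b=cv2.imread("pics/scene2.png")[150:250,260:390]
cv2.imwrite("pics/c5.png",np.hstack([cv2.resize(x,None,fx=2.85,fy=2.85,interpolation=2) for x in(a,b)]))
E
```

```text
-52 False 7.2 ry -53.1 [-0.1 -4.7  1.3] 0.07
-48 False 7.5 ry -48.5 [ 1.3 -3.8 -1.4] 0.069
-44 False 7.8 ry -43.8 [ 0.3 -3.  -1.5] 0.07
-40 True 8.1 ry -43.9 [-0.8 -3.1  1.8] 0.07
```

View pics/c5.png

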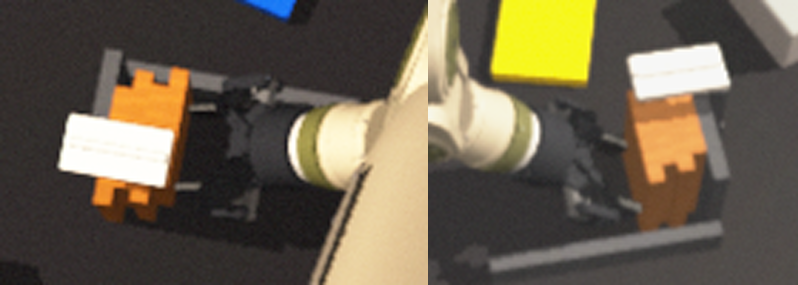

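Crop: the row is upright and closed against the stop, with ends staggered. Now I'll push the ends to the fence, tilted beneath the rail.

```bash
python3 - <<'E'
from h import *
from rig import r
def rep(n,h):
    s=r.read_state();d=s["tool_pos"][:2]-rk[:2];print(n,h,round(s["clock"],1),"rx",round((Cc(-8.64)*d[0]+S(-8.64)*d[1])*1000,1),np.round(s["ft_force"],1),round(s["finger_gap"],3))
r.movel(W(-62,-60,14),speed=.03)
r.movel(W(-62,-150,70),speed=.2)
t=33;d=(S(t),0,-Cc(t))
q=r.read_state()["q"]
o=min((rv(d,(0,s,0),rk[2]) for s in(1,-1)),key=lambda o:abs((r.solve_ik(W(-230,-130,150),o)-np.array(q))[5]))
r.goto(W(-230,-130,150),o);r.move_gripper(.02)
r.movel(W(-190,-32,35),speed=.2);rep("pre",0)
h=r.movel(W(-130,-32,35),speed=.06,max_force=40);rep("a",h)
x=-130
while not h and x>-98:
    x+=5;h=r.movel(W(x,-32,35),speed=.03,max_force=18);rep(x,h)
for n in("scene","top"):
    c=r.read_camera(n);pickle.dump(c,open(n+"3.pkl","wb"))
    cv2.imwrite(f"pics/{n}3.png",c["img"][:,:,::-1])
a=cv2.imread("pics/top3.png")[140:240,240:390];b=cv2.imread("pics/scene3.png")[150:250,260:390]
cv2.imwrite("pics/c6.png",np.hstack([cv2.resize(x,None,fx=2.85,fy=2.85,interpolation=2) for x in(a,b)]))
E
```

```text
pre 0 12.2 rx -190.0 [-0.1  0.   0.7] 0.02
a False 13.3 rx -130.6 [0.3 0.7 0.9] 0.02
```

View pics/c6.png

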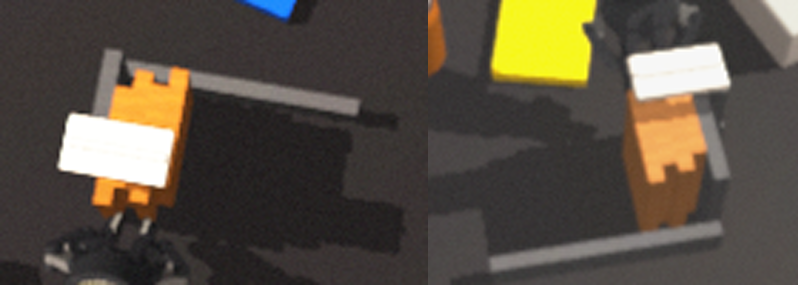

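Crop: the row still stands and the fingers are just at the near ends at top-crop (130,215); my loop condition was wrong, so no push happened. I'll continue the push.

```bash
python3 - <<'E'
from h import *
from rig import r
def rep(n,h):
    s=r.read_state();d=s["tool_pos"][:2]-rk[:2];print(n,h,round(s["clock"],1),"rx",round((Cc(-8.64)*d[0]+S(-8.64)*d[1])*1000,1),np.round(s["ft_force"],1),round(s["finger_gap"],3))
x=-130;h=False
while not h and x<-100:
    x+=5;h=r.movel(W(x,-32,35),speed=.03,max_force=18);rep(x,h)
c=r.read_camera("top");cv2.imwrite("pics/top4.png",c["img"][:,:,::-1])
c=r.read_camera("scene");cv2.imwrite("pics/scene4.png",c["img"][:,:,::-1])
E
```

```text
-125 False 13.7 rx -125.0 [-0.3  1.  -1.1] 0.02
-120 False 14.0 rx -119.6 [-1.2 -0.2 -0.2] 0.02
-115 False 14.3 rx -114.4 [-0.2  0.2  0.3] 0.02
-110 False 14.7 rx -109.4 [-1.3  0.6  0. ] 0.02
-105 False 15.0 rx -104.5 [-0.5  0.5 -0.5] 0.02
-100 False 15.3 rx -100.6 [-4.   1.   0.3] 0.02
```

```bash
python3 - <<'E'
import cv2,numpy as np
a=cv2.imread("pics/top4.png")[140:230,245:345];b=cv2.imread("pics/scene4.png")[150:240,290:390]
cv2.imwrite("pics/c7.png",np.hstack([cv2.resize(x,None,fx=4,fy=4,interpolation=2) for x in(a,b)]))
E
```

```text
(no output)
```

View pics/c7.png

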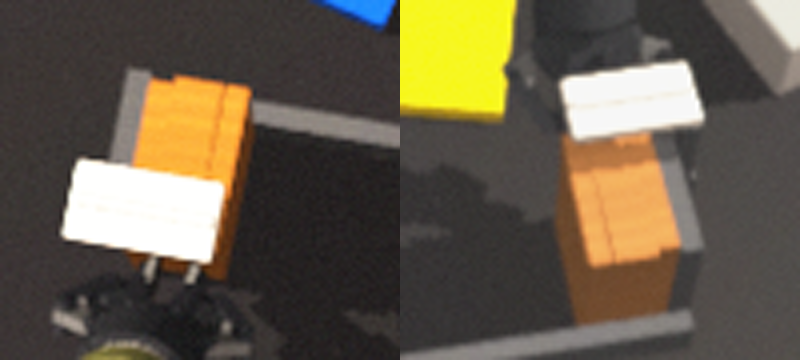

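Crop: boards 2–4 ends are about level; board 1 lags ~5 mm (notch at top-crop (160,80)) because the thin left tip caught board 2. I'll push the rest home in two passes: tips on boards 1+3, then 2+4.

```bash
python3 - <<'E'
from h import *
from rig import r
def rep(n,h):
    s=r.read_state();d=s["tool_pos"][:2]-rk[:2];print(n,h,round(s["clock"],1),"rx",round((Cc(-8.64)*d[0]+S(-8.64)*d[1])*1000,1),np.round(s["ft_force"],1),round(s["finger_gap"],3))
for yc in(-21,-40):
    r.movel(W(-125,yc-0,35),speed=.1)
    if yc==-21:r.move_gripper(.026)
    h=r.movel(W(-105,yc,35),speed=.06,max_force=18);rep(-105,h);x=-105
    while not h and x<-90:
        x+=3;h=r.movel(W(x,yc,35),speed=.03,max_force=18);rep(x,h)
r.movel(W(-135,-40,35),speed=.1);r.movel(W(-200,-40,60),speed=.2);rep("out",0)
C={}
for n in("scene","top"):
    c=r.read_camera(n);C[n]=c;cv2.imwrite(f"pics/{n}5.png",c["img"][:,:,::-1])
pickle.dump(C,open("cams5.pkl","wb"))
E
```

```text
-105 False 16.5 rx -104.6 [0.4 0.  0.1] 0.026
-102 False 16.8 rx -102.1 [-0.7 -0.5  0.7] 0.026
-99 False 17.0 rx -100.6 [-4.4  1.3  0.5] 0.026
-96 False 17.3 rx -100.4 [-11.5   2.4   4.5] 0.026
-93 False 17.5 rx -100.4 [-20.2   5.1   8.6] 0.026
-90 False 17.8 rx -100.3 [-26.    6.1  10.6] 0.026
-105 False 18.8 rx -104.6 [ 0.1 -0.8 -0.5] 0.026
-102 False 19.1 rx -102.0 [ 0.   0.5 -0.4] 0.026
-99 False 19.3 rx -100.7 [-3.9 -0.1  1.5] 0.026
-96 False 19.6 rx -100.6 [-12.8   2.7   4.9] 0.026
-93 False 19.8 rx -100.6 [-19.7   3.6   6.9] 0.026
-90 False 20.1 rx -100.6 [-25.5   4.4   9.7] 0.026
out 0 21.2 rx -198.4 [0.4 0.3 0.2] 0.026
```

```bash
cat >>h.py <<'E'
def ends(c): # far-end x (rack mm) of wood in the plane z=130, per rack y
    X=np.arange(-70,25,.5);out={}
    for y in np.arange(-62,0,4.):
        uv=proj(c,w(rk,np.c_[X,np.full_like(X,y),np.full_like(X,130)])).astype(np.float32)
        v=cv2.remap(c["img"],uv[None,:,0],uv[None,:,1],cv2.INTER_LINEAR)[0].astype(float)
        g=cv2.GaussianBlur((v[:,0]-v[:,2])[None],(1,1),0)[0];m=g>g[:40].mean()/2
        out[int(y)]=float(X[m].max()) if m.any() else None
    return out
E
python3 - <<'E'
from h import *
for k in("cams0.pkl","cams5.pkl"): print(ends(pickle.load(open(k,"rb"))["top"]))
C=pickle.load(open("cams5.pkl","rb"))["top"]
# front/back edge along y at x=-30 and -10
for x in(-10,-40,-65):
    Y=np.arange(-90,20,.5);uv=proj(C,w(rk,np.c_[np.full_like(Y,x),Y,np.full_like(Y,130)])).astype(np.float32)
    v=cv2.remap(C["img"],uv[None,:,0],uv[None,:,1],1)[0].astype(float)
    print(x,[(float(y),int(a)) for y,a in zip(Y[::8],v[::8,0])])
E
```

```text
{-62: -26.5, -58: -25.0, -54: -24.5, -50: -23.0, -46: -22.0, -42: -19.0, -38: -17.5, -34: -16.0, -30: -16.0, -26: -16.0, -22: -16.0, -18: -34.5, -14: -33.0, -10: -33.5, -6: -34.0, -2: -34.5}
{-62: -0.5, -58: 0.0, -54: 0.0, -50: 0.0, -46: 0.5, -42: 0.5, -38: 0.0, -34: 0.0, -30: 1.0, -26: 1.0, -22: 0.0, -18: 0.0, -14: 1.0, -10: 0.5, -6: -12.0, -2: -43.0}
-10 [(-90.0, 135), (-86.0, 128), (-82.0, 131), (-78.0, 137), (-74.0, 168), (-70.0, 251), (-66.0, 253), (-62.0, 253), (-58.0, 253), (-54.0, 253), (-50.0, 253), (-46.0, 253), (-42.0, 253), (-38.0, 253), (-34.0, 253), (-30.0, 253), (-26.0, 253), (-22.0, 253), (-18.0, 253), (-14.0, 253), (-10.0, 246), (-6.0, 130), (-2.0, 66), (2.0, 129), (6.0, 138), (10.0, 141), (14.0, 125), (18.0, 72)]
-40 [(-90.0, 36), (-86.0, 38), (-82.0, 44), (-78.0, 83), (-74.0, 96), (-70.0, 235), (-66.0, 252), (-62.0, 252), (-58.0, 252), (-54.0, 250), (-50.0, 251), (-46.0, 252), (-42.0, 252), (-38.0, 252), (-34.0, 252), (-30.0, 252), (-26.0, 252), (-22.0, 251), (-18.0, 252), (-14.0, 252), (-10.0, 252), (-6.0, 207), (-2.0, 75), (2.0, 130), (6.0, 140), (10.0, 142), (14.0, 128), (18.0, 77)]
-65 [(-90.0, 33), (-86.0, 35), (-82.0, 35), (-78.0, 65), (-74.0, 95), (-70.0, 170), (-66.0, 251), (-62.0, 252), (-58.0, 253), (-54.0, 253), (-50.0, 251), (-46.0, 252), (-42.0, 253), (-38.0, 253), (-34.0, 253), (-30.0, 252), (-26.0, 253), (-22.0, 250), (-18.0, 251), (-14.0, 253), (-10.0, 253), (-6.0, 252), (-2.0, 188), (2.0, 189), (6.0, 220), (10.0, 201), (14.0, 182), (18.0, 166)]
```

All ends are flush at the fence (x = 0 ± 1 mm), but the push swung the far end of the row ~6 mm off the back stop. I'll press the row back again with the open fingers, then recheck.

```bash
cat >>h.py <<'E'
def back(c):
    for x in(-5,-20,-35,-50,-65):
        Y=np.arange(-90,20,.5);uv=proj(c,w(rk,np.c_[np.full_like(Y,x),Y,np.full_like(Y,130)])).astype(np.float32)
        v=cv2.remap(c["img"],uv[None,:,0],uv[None,:,1],1)[0].astype(float);m=(v[:,0]-v[:,2])>90;print(x,Y[m].min(),Y[m].max(),end=" | ")
    print()
E
python3 - <<'E'
from h import *
from rig import r
def rep(n,h):
    s=r.read_state();d=(s["tool_pos"][:2]-rk[:2]);print(n,h,round(s["clock"],1),"ry",round((-S(-8.64)*d[0]+Cc(-8.64)*d[1])*1000,1),np.round(s["ft_force"],1),round(s["finger_gap"],3))
back(pickle.load(open("cams5.pkl","rb"))["top"])
back(pickle.load(open("top3.pkl","rb")))
t=45;o=rv((0,S(t),-Cc(t)),(1,0,0),rk[2])
r.movel(W(-230,-130,150),speed=.25)
r.goto(W(-62,-150,70),o);r.move_gripper(.07)
r.movel(W(-62,-80,12),speed=.2);rep("pre",0)
h=r.movel(W(-62,-52,12),speed=.05,max_force=25);y=-52
while not h and y>-100 and y<-32:
    y+=4;h=r.movel(W(-62,y,12),speed=.025,max_force=25);s=r.read_state();rep(y,h)
    if np.linalg.norm(s["ft_force"])>20:break
r.movel(W(-62,-60,14),speed=.03);r.movel(W(-62,-170,80),speed=.25)
C={n:r.read_camera(n) for n in("scene","top")};pickle.dump(C,open("cams6.pkl","wb"))
back(C["top"]);print(ends(C["top"]));rep("end",0)
E
```

```text
-5 -73.5 -7.5 | -20 -73.5 -6.5 | -35 -73.5 -5.0 | -50 -71.5 -4.0 | -65 -71.0 -4.5 | Traceback (most recent call last):
  File "<stdin>", line 6, in <module>
  File "h.py", line 32, in back
    v=cv2.remap(c["img"],uv[None,:,0],uv[None,:,1],1)[0].astype(float);m=(v[:,0]-v[:,2])>90;print(x,Y[m].min(),Y[m].max(),end=" | ")
                                                                                                    ~~~~~~~~^^
    return umr_minimum(a, axis, None, out, keepdims, initial, where)
ValueError: zero-size array to reduction operation minimum which has no identity
```

```bash
python3 - <<'E'
from h import *
from rig import r
def rep(n,h):
    s=r.read_state();d=(s["tool_pos"][:2]-rk[:2]);print(n,h,round(s["clock"],1),"ry",round((-S(-8.64)*d[0]+Cc(-8.64)*d[1])*1000,1),np.round(s["ft_force"],1),round(s["finger_gap"],3))
t=45;o=rv((0,S(t),-Cc(t)),(1,0,0),rk[2])
r.movel(W(-230,-130,150),speed=.25)
r.goto(W(-62,-150,70),o);r.move_gripper(.07)
r.movel(W(-62,-80,12),speed=.2);rep("pre",0)
h=r.movel(W(-62,-52,12),speed=.05,max_force=25);y=-52;rep(y,h)
while not h and y<-32:
    y+=4;h=r.movel(W(-62,y,12),speed=.025,max_force=25);s=r.read_state();rep(y,h)
    if np.linalg.norm(s["ft_force"])>20:break
r.movel(W(-62,-60,14),speed=.03);r.movel(W(-62,-170,80),speed=.25)
C={n:r.read_camera(n) for n in("scene","top")};pickle.dump(C,open("cams6.pkl","wb"))
back(C["top"]);print(ends(C["top"]));rep("end",0)
E
```

```text
pre 0 24.2 ry -80.2 [ 0.2 -0.9  0.5] 0.07
-52 False 24.9 ry -51.8 [-0.3  0.  -0.5] 0.07
-48 False 25.2 ry -48.1 [-0.3 -1.1 -1.1] 0.07
-44 False 25.5 ry -44.1 [ 0.7 -2.7 -2. ] 0.07
-40 True 25.7 ry -44.0 [-1.  -3.7  2.1] 0.07
-5 -65.0 0.0 | -20 -65.5 0.5 | -35 -65.5 0.5 | -50 -65.5 0.5 | -65 -65.5 -0.5 | 
{-62: -1.0, -58: -1.0, -54: -0.5, -50: -0.5, -46: -0.5, -42: 0.0, -38: 0.5, -34: 0.0, -30: 0.0, -26: 0.5, -22: 0.5, -18: 0.0, -14: 0.5, -10: 0.5, -6: 0.5, -2: 0.0}
end 0 27.2 ry -168.4 [-0.2  0.3 -0.7] 0.07
```

Row verified closed (y 0…−65), flat on the stop, ends flush. Now the bookend.

```bash
python3 - <<'E'
from h import *
from rig import r
def rep(n,h):
    s=r.read_state();d=(s["tool_pos"][:2]-rk[:2]);print(n,h,round(s["clock"],1),"ry",round((-S(-8.64)*d[0]+Cc(-8.64)*d[1])*1000,1),"z",round(s["tool_pos"][2],4),np.round(s["ft_force"],1),round(s["finger_gap"],4))
g=rv((0,0,-1),(1,0,0),bk[2]);o=rv((0,0,-1),(1,0,0),rk[2])
r.movel(W(-62,-230,180),speed=.3)
r.goto(W(0,-56,140,bk),g);r.move_gripper(.085)
h=r.movel(W(0,-56,36,bk),speed=.15,max_force=15);rep("down",h)
r.move_gripper(.015);rep("grip",0)
E
```

```text
down False 30.0 ry -540.4 z 0.0368 [ 0.7 -0.6  0.3] 0.0849
grip 0 30.6 ry -540.4 z 0.0366 [-0.7 -0.6  3.9] 0.0204
```

```bash
python3 - <<'E'
from h import *
from rig import r
def rep(n,h):
    s=r.read_state();d=(s["tool_pos"][:2]-rk[:2]);print(n,h,round(s["clock"],1),"ry",round((-S(-8.64)*d[0]+Cc(-8.64)*d[1])*1000,1),"z",round(s["tool_pos"][2],4),np.round(s["ft_force"],1),round(s["finger_gap"],4))
o=rv((0,0,-1),(1,0,0),rk[2]);z0=36.5
r.movel(W(0,-56,60,bk),speed=.1);rep("lift",0)
r.movel(W(-55,-190,60),o,speed=.15);rep("over",0)
r.movel(W(-55,-150,46),speed=.1)
h=r.movel(W(-55,-150,z0-1.5),speed=.03,max_force=6);rep("down",h)
z=r.read_state()["tool_pos"][2]*1000
C={n:r.read_camera(n) for n in("scene","top")};pickle.dump(C,open("cams7.pkl","wb"))
y=-150;h=False
h=r.movel(W(-55,-128,z),speed=.06,max_force=20);rep("slide",h);y=-128
f0=r.read_state()["ft_force"]
while not h and y<-112:
    y+=2;h=r.movel(W(-55,y,z),speed=.02,max_force=15);rep(y,h)
    if np.linalg.norm((r.read_state()["ft_force"]-f0)[:2])>14:break
C={n:r.read_camera(n) for n in("scene","top")};pickle.dump(C,open("cams8.pkl","wb"))
E
```

```text
lift 0 31.0 ry -539.9 z 0.0595 [ 0.7  0.5 -6. ] 0.0209
over 0 33.5 ry -190.6 z 0.06 [-0.1  1.2 -6.2] 0.0206
down True 34.5 ry -150.6 z 0.0365 [ 1.4 -0.5  3.9] 0.0205
slide False 35.1 ry -127.1 z 0.0366 [ 0.6  1.5 -0.8] 0.0204
-126 False 35.3 ry -126.4 z 0.0366 [-0.1 -1.2  0.2] 0.0205
-124 False 35.6 ry -124.3 z 0.0366 [-0.  -2.   0.9] 0.0204
-122 False 35.8 ry -121.9 z 0.0366 [ 0.  -2.8  1.4] 0.0206
-120 False 36.1 ry -120.6 z 0.0366 [ 0.2 -5.4  1.5] 0.0206
-118 False 36.3 ry -120.7 z 0.0367 [ -1.9 -12.2   1.8] 0.0209
-116 False 36.6 ry -120.7 z 0.0366 [ -3.  -17.5   2.8] 0.021
```

Contact at −120.7 as predicted, with solid resistance. I'll relax, release, retreat and inspect.

```bash
python3 - <<'E'
from h import *
from rig import r
s=r.read_state();z=s["tool_pos"][2]*1000
r.movel(W(-55,-120,z),speed=.02)
r.move_gripper(.06)
r.movel(W(-55,-121,140),speed=.12);r.movel(W(-100,-290,230),speed=.3)
C={n:r.read_camera(n) for n in("scene","top")};pickle.dump(C,open("cams9.pkl","wb"))
back(C["top"]);print(ends(C["top"]),r.read_state()["clock"])
a,b=[C[n]["img"][:,:,::-1] for n in("top","scene")]
cv2.imwrite("pics/c9.png",np.hstack([cv2.resize(x,None,fx=4,fy=4,interpolation=2) for x in(a[135:245,250:350],b[150:260,270:370])]))
E
```

```text
-5 -65.0 0.0 | -20 -65.5 0.5 | -35 -65.0 0.5 | -50 -65.0 0.5 | -65 -65.0 -0.5 | 
{-62: -1.5, -58: -1.0, -54: -0.5, -50: -0.5, -46: -0.5, -42: 0.0, -38: 0.5, -34: 0.0, -30: 0.0, -26: 0.0, -22: 0.5, -18: 0.0, -14: 0.0, -10: 0.5, -6: 0.5, -2: 0.0} 39.4
```

View pics/c9.png

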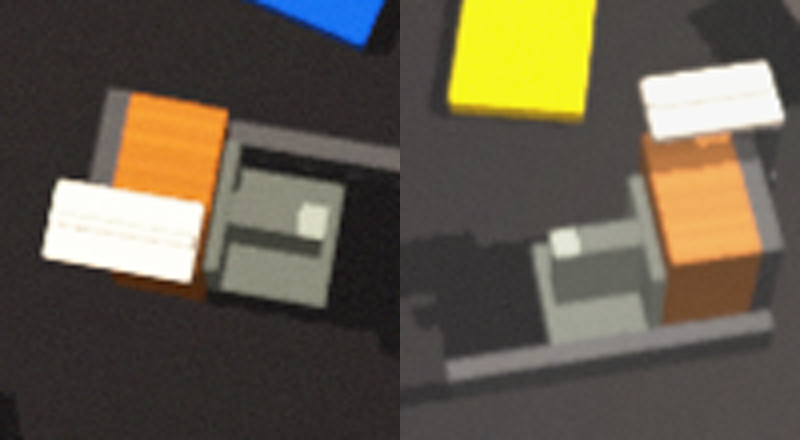

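Final view: the row is upright, closed and flush with the fence, and the bookend stands squarely against the front board (top-crop (225,210)). Nothing else is disturbed.

```bash
python3 -c "
from rig import r
print(r.finish_job())"
```

```text
the job is handed in; nothing more can be done
None
```

I handed the job in at about 39 s of the 58 s limit: the four boards stand upright in a closed row against the back stop, ends flush with the fence to about 1 mm, and the bookend stands squarely against the middle of the front board.

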